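Close the washed dark grey pans with their own lids

ROBOT

A 6-joint arm with a two-finger parallel gripper is mounted at the origin on a cart in front of the work surface, level with it; the furniture and walls round the work are solid. World frame = base frame: x ahead of the robot, y to its left, z up, the work surface at z = 0. Lengths are in m, angles in rad, forces in N, time in s.
With the tool pointing down it reaches from about 0.25 to 0.725 m from the base axis. Payload 4 kg.
Tool frame: the origin (TCP) lies midway between the tips of the shut fingers; the grasp point (between the pads) lies 19 mm behind it; z points along the fingers, y is the line along which they close (so a half turn about z gives the same grasp; the last joint's range is limited). The gripper opens to 85 mm and grips with 20 to 120 N. Pads are 22 mm wide; open, the fingers measure 114 mm over their backs; the gripper's body (76 mm by 85 mm) begins 54 mm behind the grasp point. The pads swing forward as they close: fully open they stand 13 mm farther back than shut.
Start: joints at [-1.108, 0.241, 0.005, 1.335, 0, 1.571], TCP at [0.223, -0.447, 0.231] pointing down, gripper open.
Joint ranges: [-2.72, 2.72], [-1.05, 1.87], [-1.09, 1.28], [-1.99, 2.15], [-1.42, 1.44], [-3.14, 3.14]. Speed limits (rad/s): [2.79, 2.79, 3.14, 3.14, 3.14, 3.14].

INTERFACE

Orientations are given as a rotation vector (axis times angle).
In Python, from rig import bot, optics gives the robot as it stands.
- The arm moves only by the tool send_rows, never from a script. Its argument "plan" is a list that holds one entry, the list of rows, each a list of 7 numbers: the shift along the world's x, y, z in cm, then the turn, a rotation vector about the world's x, y, z in degrees, then the finger opening in cm, from 0 to 8.54. A call has exactly 8 rows; each row is the pose to reach, as a shift and turn from the pose commanded when the call began; what a row does not reach only later rows make up. A row lasts 1/10 s, in which the tool goes at most 50 mm and 8.59 degrees, less where a joint would pass 70% of its speed; a pose out of reach is approached as far as the arm can. A call with a gripper value outside its range is refused whole. The fingers move at their own pace and stop on an object; "grip_force" is the grip in N (left out, the last holds). Time passes only in rows, so rows that repeat a pose let the fingers close, or fill a call up. It gives the time, the measured TCP pose, the force, the opening and the grip force at its end, in the units of the state.
- bot.read_state(): the state, without advancing time (a new reading comes with each control period).
- optics.grab_frame(name): name is "scene" or "side" or "wrist"; returns (picture, depth): 420x560x3 uint8, red, green, blue; 420x560 float32, m along the optical axis (not along the pixel's ray), 0 where there is no reading.
- optics.camera_params(name): a dict with "intrinsics" (3x3 intrinsics, pixels), "world_to_cam" (4x4, takes a point from world to camera coordinates). Camera axes: x right, y down, z forward; pixel columns grow to the right and rows downward; lengths in m; the calibration is good to about 2 mm. The wrist camera is an equidistant fisheye: a pixel r from the principal point sees the ray r / f radians off the axis. A picture is of the moment at which its call begins: read the wrist's pose just before it. camera_params takes no time and is no camera call; for the wrist camera it gives the pose at the moment of the call.
- bot.close_job(): hands the job in; it is judged then, once.
The state is a dict: "clock": time; "qpos": joint angles; "joint_velocities": joint speeds; "tau": joint torques, N m; "tool_pos": TCP position; "orientation": TCP orientation; "wrist_force": force on the tool from outside, world axes, zero at the start; "wrist_torque": the same for the moment, N m; "finger_gap": finger opening in m; "gripper_force": force on a finger pad.
Only numpy, scipy, OpenCV 4.12 (cv2) and the standard library are available. Lean on these libraries where they do the work, as an engineer would, in place of code of your own. Each camera call takes 0.05 s, during which the arm holds its last target. There are 200 camera calls.

TASK

The four washed dark grey pans have to be closed before they go back into the store: put on each pan the lid that fits it, sitting level with its step inside the rim. The one lid that fits none of these pans stays lying where it is; leave the pans standing where they are, and knock nothing over.

Things in the scene. Friction and masses are not known exactly. Their poses are not given: they have to be found in the camera images.
- large_round_pan: the large round open pan, dark grey anodised, loose, standing upright: 102 mm in diameter over its rolled rim, mouth 92 mm in diameter inside, rim 44 mm above the table, 0.4 kg. Origin: centre of its underside; z up.
- small_round_pan: the small round open pan, dark grey anodised, loose, standing upright: 64 mm in diameter over its rolled rim, mouth 54 mm in diameter inside, rim 38 mm above the table, 0.4 kg. Origin: centre of its underside; z up.
- square_pan: the square open pan, dark grey anodised, loose, standing upright: 82 x 82 mm over its rolled rim, mouth 72 x 72 mm inside, rim 42 mm above the table, 0.4 kg. Origin: centre of its underside; z up; rounded corners; x axis along the sides.
- oblong_pan: the oblong (rectangular) open pan, dark grey anodised, loose, standing upright: 112 x 68 mm over its rolled rim, mouth 102 x 58 mm inside, rim 36 mm above the table, 0.4 kg. Origin: centre of its underside; z up; rounded corners; x axis along the longer sides.
- large_round_lid: dark grey lid of the large round pan, 106 mm in diameter, loose, lying handle up. Under its flat edge a slant-sided step 9 mm deep, loose in the mouth (play a side: top 3.5 mm, foot 9 mm). Metal knob in the middle, 22 mm thick, gripped 20 to 36 mm above the origin; 37 mm high in all, 0.12 kg. Origin: centre of the step's underside, its lowest face; z up.
- small_round_lid: dark grey lid of the small round pan, 68 mm in diameter, loose, lying handle up. Under its flat edge a slant-sided step 9 mm deep, loose in the mouth (play a side: top 3.5 mm, foot 9 mm). Metal knob in the middle, 22 mm thick, gripped 20 to 36 mm above the origin; 37 mm high in all, 0.12 kg. Origin: centre of the step's underside, its lowest face; z up.
- square_lid: dark grey lid of the square pan, 86 x 86 mm, loose, lying handle up. Under its flat edge a slant-sided step 9 mm deep, loose in the mouth (play a side: top 3.5 mm, foot 9 mm). Metal bar in the middle along x, 48 x 12 mm, 22 to 36 mm above the origin; 36 mm high in all, 0.12 kg. Origin: centre of the step's underside, its lowest face; z up, x along two sides.
- oblong_lid: dark grey lid of the oblong (rectangular) pan, 116 x 72 mm, loose, lying handle up. Under its flat edge a slant-sided step 9 mm deep, loose in the mouth (play a side: top 3.5 mm, foot 9 mm). Metal bar in the middle along x, 48 x 12 mm, 22 to 36 mm above the origin; 36 mm high in all, 0.12 kg. Origin: centre of the step's underside, its lowest face; z up, x along the longer sides.
- odd_lid: middle-sized round dark grey lid, 87 mm in diameter, fits none of the pans, loose, lying handle up. Under its flat edge a slant-sided step 9 mm deep. Metal knob in the middle, 22 mm thick, gripped 20 to 36 mm above the origin; 37 mm high in all, 0.12 kg. Origin: centre of the step's underside, its lowest face; z up.
- spice_jar: bystander: steel shaker jar, 44 mm in diameter, 91 mm tall, standing behind the pans. Origin: centre of its underside; z up.

How it is judged:
By the outcome, as a careful person would: the job done as asked, in the order asked, and still so for the second after the job is handed in, with the robot touching nothing.
It also fails if it takes over 106 s, if anything falls off the work surface, if the arm or the gripper's body presses on something with over 40 N, if the wrist force passes 120 N, or if a joint passes its speed limit or range.

## Working session

There is one attempt and no reset: what is moved stays moved. The work goes in short steps, Python scripts to look and compute and a tool call to move; the robot and the scene stay as the last step left them, time stands still between calls to the robot, and variables do not carry over. Pictures are saved under pics/ and viewed, at most 14 in all, crops included, and the job is handed in when it is done.

Besides the shell and the picture viewer there is one more tool, called after ">>>" in YAML: its name, and indented under it one key for each argument. send_rows: Moves the arm, as the interface text tells. Its arguments: {"type":"object","properties":{"plan":{"type":"array"},"grip_force":{"type":"number"}},"required":["plan"]}

```bash
ls; mkdir -p pics; python3 - <<'E'
from rig import bot, optics
import cv2, numpy as np
s=bot.read_state(); print(s)
for n in ("scene","side"):
    p,d=optics.grab_frame(n); cv2.imwrite(f"pics/{n}0.png",p[:,:,::-1]); np.savez(f"{n}0.npz",p=p,d=d,**optics.camera_params(n))
    c=optics.camera_params(n); print(n,c, (d>0).mean())
E
```

```text
pics
{'clock': 0.0, 'qpos': array([-1.10801041e+00,  2.41443179e-01,  3.67123195e-03,  1.33517503e+00,
       -1.24763147e-05,  1.57077252e+00]), 'joint_velocities': array([ 2.72974100e-03, -1.63580891e-03,  1.04594588e-05,  2.40175531e-04,
       -3.87100993e-04,  1.12504675e-03]), 'tau': array([ 2.15035639e-04, -3.72319329e+01,  2.52407026e+01,  1.70027954e-02,
        3.59432420e-05, -8.62991811e-08]), 'tool_pos': array([ 0.22292841, -0.44682744,  0.23037764]), 'orientation': array([-3.05581914e+00, -7.20029647e-01,  7.93248884e-04]), 'wrist_force': array([0.76749491, 0.13728047, 0.1840791 ]), 'wrist_torque': array([-0.02252916, -0.0331971 , -0.04481429]), 'gripper_force': 0.0, 'finger_gap': 0.08542136044592463}
scene {'intrinsics': array([[518.48039923,   0.        , 279.39446585],
       [  0.        , 518.48039923, 202.92297383],
       [  0.        ,   0.        ,   1.        ]]), 'world_to_cam': array([[ 0.88928252, -0.45733763, -0.00434588, -0.53990586],
       [-0.21699271, -0.41353468, -0.88425292,  0.11730026],
       [ 0.40260497,  0.78729369, -0.46698809,  1.25098135],
       [ 0.        ,  0.        ,  0.        ,  1.        ]])} 0.9961309523809524
side {'intrinsics': array([[465.68989233,   0.        , 276.17548415],
       [  0.        , 465.68989233, 205.46245719],
       [  0.        ,   0.        ,   1.        ]]), 'world_to_cam': array([[-0.96976428, -0.24392175,  0.00770837,  0.50815046],
       [-0.0960202 ,  0.35233   , -0.930937  ,  0.10032021],
       [ 0.22435989, -0.90352961, -0.36509846,  0.94994242],
       [ 0.        ,  0.        ,  0.        ,  1.        ]])} 0.996016156462585
```

View pics/scene0.png

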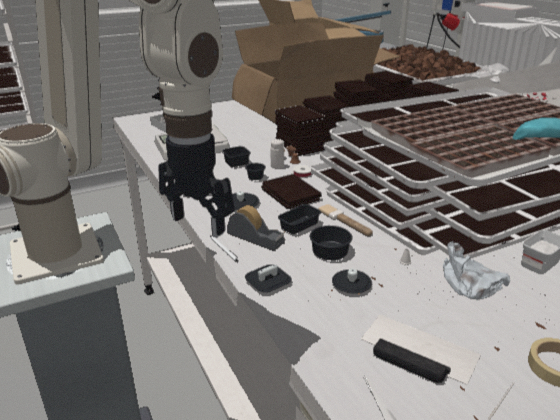

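View pics/side0.png

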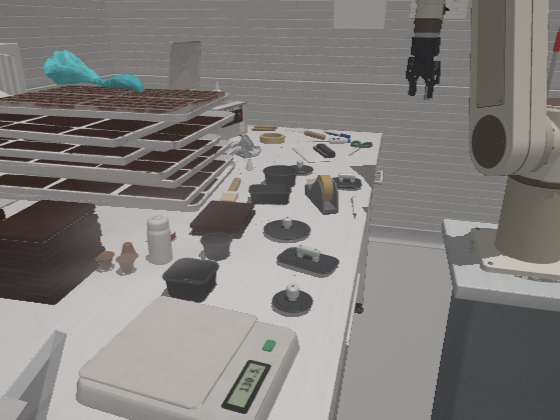

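The scene view shows the pans: square (237,155), small round (256,171), oblong (299,220) and large round (330,243). It also shows a bar lid (268,280) and a knob lid (352,282). The side view shows the other three lids: round (287,229), bar (307,260) and small round (292,300). Next I'll get coarse positions.

```bash
cat > h.py <<'E'
import numpy as np, cv2
def world(K,T,d,u,v):
    z=d[v,u]; pc=np.stack([(u-K[0,2])/K[0,0]*z,(v-K[1,2])/K[1,1]*z,z],-1)
    return (pc-T[:3,3])@T[:3,:3]
def load(n):
    f=np.load(n); return f['p'],f['d'],f['intrinsics'],f['world_to_cam']
E
python3 - <<'E'
from h import *
np.set_printoptions(precision=3,suppress=True)
for n,pts in (("scene0.npz",dict(sq=(237,150),sr=(256,168),ob=(299,213),lr=(331,232),bar=(268,270),knob=(352,274),jar=(277,143),tape=(256,214),tapeblk=(258,235))),
 ("side0.npz",dict(lidA=(287,221),lidAplate=(270,229),barB=(308,252),smC=(292,289),barD=(346,178),knobE=(300,163),sq=(190,268),sr=(216,240),ob=(270,188),lr=(281,172),jar=(158,218),tape=(326,180),scale=(240,330)))):
    p,d,K,T=load(n)
    for k,(u,v) in pts.items(): print(n[:5],k,world(K,T,d,np.array(u),np.array(v)))
p,d,K,T=load("side0.npz")
v,u=np.mgrid[0:420,0:560]; W=world(K,T,d,u,v)
m=(W[...,2]>.004)&(W[...,2]<.12)&(W[...,0]>.1)&(W[...,0]<.75)&(abs(W[...,1])<.6)&(d>0)
# top-down map, 2mm per px : x up, y left
img=np.zeros((500,650,3),np.uint8)
for n in("side0.npz","scene0.npz"):
    p,d,K,T=load(n);W=world(K,T,d,u,v).reshape(-1,3);c=p.reshape(-1,3)
    m=(W[:,2]>.006)&(W[:,2]<.12)&(d.reshape(-1)>0);W=W[m];c=c[m]
    r=((.8-W[:,0])*700).astype(int);q=((.45-W[:,1])*700).astype(int)
    ok=(r>=0)&(r<500)&(q>=0)&(q<650)
    hue=np.stack([255*(W[:,2]<.025),255*((W[:,2]>=.025)&(W[:,2]<.06)),255*(W[:,2]>=.06)],1)
    for a,b,h in zip(r[ok],q[ok],hue[ok]): cv2.circle(img,(int(b),int(a)),1,[int(x) for x in h],-1)
cv2.imwrite("pics/map.png",img)
E
```

```text
scene sq [0.62  0.338 0.025]
scene sr [0.621 0.189 0.017]
scene ob [ 0.601 -0.126  0.014]
scene lr [ 0.614 -0.265  0.025]
scene bar [ 0.402 -0.346  0.031]
scene knob [ 0.552 -0.447  0.035]
scene jar [0.7   0.197 0.084]
scene tape [ 0.453 -0.176  0.073]
scene tapeblk [ 0.445 -0.203  0.031]
side0 lidA [0.492 0.032 0.033]
side0 lidAplate [0.528 0.039 0.012]
side0 barB [0.421 0.161 0.03 ]
side0 smC [0.421 0.307 0.036]
side0 barD [ 0.402 -0.333  0.025]
side0 knobE [ 0.556 -0.432  0.029]
side0 sq [0.618 0.266 0.023]
side0 sr [0.615 0.143 0.023]
side0 ob [ 0.588 -0.188  0.026]
side0 lr [ 0.595 -0.341  0.024]
side0 jar [0.701 0.215 0.091]
side0 tape [ 0.433 -0.134  0.079]
side0 scale [0.463 0.447 0.047]
```

View pics/map.png

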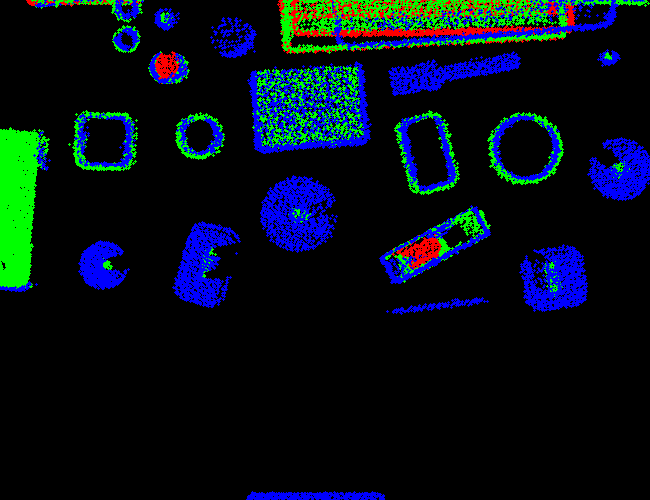

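The map shows all nine pieces. Lids at map pixels: small round (103,265), oblong (207,265), large round (298,213), square (553,278), odd (620,170). Pans: square (105,140), small round (199,136), oblong (427,152), large round (526,147). Next I'll fit each in both views.

```bash
cat > fit.py <<'E'
from h import *
from scipy.optimize import least_squares
v,u=np.mgrid[0:420,0:560]
def ray(K,T,px,z):
    "cast pixels onto the plane at height z"
    r=np.c_[(px[:,0]-K[0,2])/K[0,0],(px[:,1]-K[1,2])/K[1,1],np.ones(len(px))]@T[:3,:3]
    c=-T[:3,:3].T@T[:3,3]; return c+r*((z-c[2])/r[:,2])[:,None]
def outline(W,ok,cx,cy,zlo,zhi,R=.075):
    m=ok&(W[...,2]>zlo)&(W[...,2]<zhi)&(np.hypot(W[...,0]-cx,W[...,1]-cy)<R)
    return W[m]
def circ(P):
    h=cv2.convexHull(P[:,:2].astype(np.float32))[:,0]
    r=least_squares(lambda q:np.hypot(h[:,0]-q[0],h[:,1]-q[1])-q[2],[*h.mean(0),.04],loss='soft_l1',f_scale=.001).x
    return r*1000
def rect(P):
    (a,b),(w,h),t=cv2.minAreaRect((P[:,:2]*1000).astype(np.float32))
    if w<h: w,h,t=h,w,t+90
    return np.array([a,b,w,h,(t+90)%180-90])
O=dict(lr_pan=(.59,-.302,'c',.037,.05),sr_pan=(.605,.166,'c',.031,.044),sq_pan=(.6,.3,'r',.035,.048),ob_pan=(.58,-.16,'r',.029,.042),
 sr_lid=(.421,.303,'c',.007,.018),ob_lid=(.421,.154,'r',.007,.018),lr_lid=(.496,.024,'c',.007,.018),sq_lid=(.402,-.34,'r',.007,.018),odd=(.557,-.436,'c',.007,.018))
E
python3 - <<'E'
from fit import *
np.set_printoptions(precision=1,suppress=True)
for n in("scene0.npz","side0.npz"):
    p,d,K,T=load(n);W=world(K,T,d,u,v)
    for k,(x,y,s,a,b) in O.items():
        P=outline(W,d>0,x,y,a,b,.066)
        if len(P)<30: print(n[:5],k,'few',len(P));continue
        print(n[:5],k,len(P),(circ if s=='c' else rect)(P),'z pct',np.percentile(P[:,2]*1000,[10,50,90]))
        if 'lid' in k or k=='odd':
            H=outline(W,d>0,x,y,.026,.042,.045)
            if len(H)>8: print('     handle',len(H),(rect(H)), np.percentile(H[:,2]*1000,[50,98]))
E
```

```text
scene lr_pan 261 [ 588.3 -302.3   50.7] z pct [38.5 41.9 44.1]
scene sr_pan 91 [605.3 163.1  32.9] z pct [32.5 35.2 38.2]
scene sq_pan 118 [598.8 302.8  95.7  81.7  86.8] z pct [35.9 39.5 42.2]
scene ob_pan 234 [ 582.  -162.8  113.8   71.8   14. ] z pct [30.  33.9 36.2]
scene sr_lid few 0
scene ob_lid few 2
scene lr_lid 309 [496.1  21.2  52. ] z pct [ 9.5 12.  13.9]
     handle 38 [494.6  18.6  19.3  16.7 -53.3] [34.3 38.5]
scene sq_lid 715 [ 402.7 -341.8   89.3   86.9  -80.8] z pct [ 8.8 11.5 13.7]
     handle 121 [ 401.7 -342.9   48.4   16.2    7.1] [32.5 37.1]
scene odd 666 [ 558.5 -437.2   43.2] z pct [ 9.3 11.7 13.9]
     handle 74 [ 557.1 -439.5   20.4   19.    11.4] [34.8 38.9]
side0 lr_pan 180 [ 587.3 -299.8   50.8] z pct [38.2 41.8 44. ]
side0 sr_pan 232 [605.3 166.2  31.7] z pct [32.3 36.5 38.4]
side0 sq_pan 493 [597.8 301.4  85.1  81.   88.2] z pct [36.6 40.3 42.3]
side0 ob_pan 263 [ 581.3 -159.3  110.    71.8   12.6] z pct [30.1 34.3 36.3]
side0 sr_lid 647 [420.6 301.9  33.8] z pct [ 9.9 12.1 13.9]
     handle 133 [419.7 302.7  20.5  19.2  60.7] [35.1 38.4]
side0 ob_lid 897 [422.3 154.5 116.3  74.2 -16.9] z pct [10.2 12.5 14. ]
     handle 158 [422.7 155.8  47.7  15.  -20.6] [33.  37.2]
side0 lr_lid 687 [493.1  23.5  53. ] z pct [10.4 12.5 14. ]
     handle 65 [492.6  26.8  19.1  18.9 -12.1] [34.2 38.4]
side0 sq_lid 218 [ 399.5 -339.2   86.5   83.1  -80.7] z pct [10.5 12.8 14.4]
     handle 69 [ 399.9 -337.1   46.6   12.7   13.6] [32.7 37.3]
side0 odd 113 [ 557.9 -435.3   43.5] z pct [10.7 12.8 14.3]
     handle 32 [ 554.8 -430.9   19.3   15.2   30.1] [33.7 38.6]
```

Both views agree within about 3 mm, and the sizes and heights match the text: rims at about 44, 38, 42 and 36 mm, plates at about 13 mm, handles at about 37 mm. I'll start with the square lid, hovering above it to check with the wrist camera.

>>> send_rows:
  plan:
    - [[4,2.5,-2,0,0,-5,5],[8,5,-4,0,0,-9,5],[12,7.5,-7,0,0,-13,5],[16,9.5,-9,0,0,-17,5],[17.8,10.6,-10,0,0,-17,5],[17.8,10.6,-10,0,0,-17,5],[17.8,10.6,-10,0,0,-17,5],[17.8,10.6,-10,0,0,-17,5]]
  grip_force: 40

```text
clock: 0.9
tool_pos: [0.4007, -0.342, 0.1317]
orientation: [3.13, 0.259, -0.0]
wrist_force: [0.6, -0.2, -0.7]
finger_gap: 0.0499
gripper_force: 0.0
```

```bash
cat > w.py <<'E'
from rig import bot, optics
from fit import *
import sys
np.set_printoptions(precision=1,suppress=True)
def wristW(d,c):
    K,T=c['intrinsics'],c['world_to_cam']
    dx,dy=(u-K[0,2])/K[0,0],(v-K[1,2])/K[1,1]; th=np.hypot(dx,dy)
    s=np.where(th>1e-6,np.tan(np.minimum(th,1.4))/np.maximum(th,1e-6),1)
    return (np.stack([dx*s*d,dy*s*d,d],-1)-T[:3,3])@T[:3,:3]
def wrist(names,save):
    c=optics.camera_params("wrist"); p,d=optics.grab_frame("wrist"); cv2.imwrite(save,p[:,:,::-1]); W=wristW(d,c)
    for k in names:
        x,y,s,a,b=O[k]; P=outline(W,d>0,x,y,a,b,.066)
        if len(P)<30: print(k,'few',len(P)); continue
        print(k,len(P),(circ if s=='c' else rect)(P),np.percentile(P[:,2]*1000,[10,50,90]))
        if 'lid' in k:
            H=outline(W,d>0,x,y,.026,.042,.04)
            if len(H)>8: print('  handle',len(H),rect(H),np.percentile(H[:,2]*1000,[50,98]))
def st():
    s=bot.read_state(); r=s['orientation']; R=cv2.Rodrigues(r)[0]
    print('t %.2f'%s['clock'],s['tool_pos']*1000,'yaw_y %.1f'%np.degrees(np.arctan2(R[1,1],R[0,1])),'down %.4f'%R[2,2],'F',s['wrist_force'],'gap %.1f'%(s['finger_gap']*1000),'q',np.round(s['qpos'],2))
    return s
if __name__=="__main__": st(); wrist(sys.argv[2:],sys.argv[1])
E
python3 w.py pics/w1.png sq_lid lr_pan
```

```text
t 0.90 [ 400.7 -342.   131.7] yaw_y -80.5 down -1.0000 F [ 0.6 -0.2 -0.7] gap 49.9 q [-0.7  0.4 -0.1  1.1 -0.   2.3]
sq_lid 8219 [ 403.  -339.5   86.3   85.6  -80.8] [ 9.5 11.8 13.1]
  handle 861 [ 404.  -339.9   46.8   11.7    9.1] [34.7 36.5]
lr_pan 812 [ 587.6 -299.3   49.5] [41.4 42.8 44.1]
```

>>> send_rows:
  plan:
    - [[0.2,0.2,-4,0,0,0,5],[0.2,0.2,-8,0,0,0,5],[0.2,0.2,-10.5,0,0,0,5],[0.2,0.2,-11.6,0,0,0,5],[0.2,0.2,-11.6,0,0,0,5],[0.2,0.2,-11.6,0,0,0,0],[0.2,0.2,-11.6,0,0,0,0],[0.2,0.2,-11.6,0,0,0,0]]

```text
clock: 1.75
tool_pos: [0.4045, -0.3406, 0.0172]
orientation: [3.128, 0.26, 0.004]
wrist_force: [0.7, -0.9, 1.2]
finger_gap: 0.0109
gripper_force: 39.4
```

>>> send_rows:
  plan:
    - [[0,0,0,0,0,0,0],[0,0,0,0,0,0,0],[0,0,1,0,0,0,0],[0,0,3,0,0,0,0],[0,0,5,0,0,0,0],[0,0,5,0,0,0,0],[0,0,5,0,0,0,0],[0,0,5,0,0,0,0]]

```text
clock: 2.55
tool_pos: [0.4025, -0.3387, 0.0644]
orientation: [-3.129, -0.261, 0.002]
wrist_force: [-0.1, -0.5, -1.3]
finger_gap: 0.0107
gripper_force: 39.1
```

```bash
python3 - <<'E'
from w import *
st(); p,d=optics.grab_frame("side"); cv2.imwrite("pics/s1.png",cv2.resize(p[100:260,230:450,::-1],None,fx=3,fy=3))
E
```

```text
t 2.55 [ 402.5 -338.7   64.4] yaw_y -80.5 down -1.0000 F [-0.1 -0.5 -1.3] gap 10.7 q [-0.7  0.4 -0.2  0.9  0.   2.3]
```

View pics/s1.png

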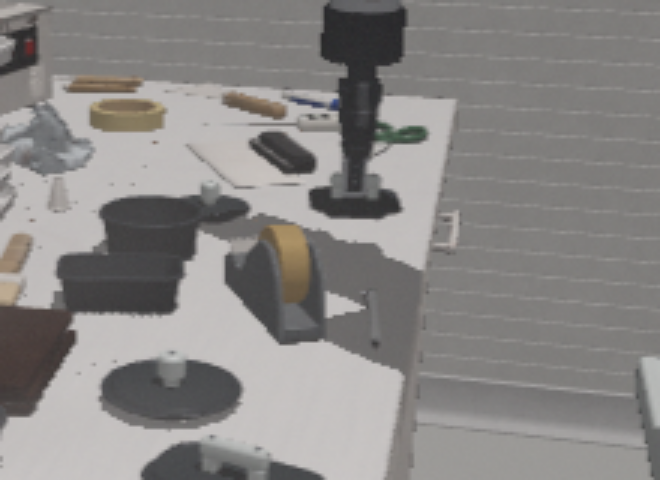

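The side view shows the lid lifted level in the gripper, clear of the table. I'll carry it over to the square pan.

>>> send_rows:
  plan:
    - [[0,0,4.5,0,0,0,0],[1.2,4,7,0,0,0,0],[2.6,8.6,8.5,0,0,0,0],[4,13.2,9.5,0,0,0,0],[5.4,17.8,9.5,0,0,0,0],[6.8,22.4,9.5,0,0,0,0],[8.2,27,9.5,0,0,0,0],[9.6,31.6,9.5,0,0,0,0]]

```text
clock: 3.4
tool_pos: [0.4988, -0.0215, 0.1593]
orientation: [-3.131, -0.26, 0.003]
wrist_force: [0.4, 0.0, -0.5]
finger_gap: 0.0108
gripper_force: 39.4
```

>>> send_rows:
  plan:
    - [[1.4,4.6,0,0,0,0,0],[2.8,9.2,0,0,0,-3,0],[4.2,13.8,0,0,0,-7,0],[5.4,18,0,0,0,-11.6,0],[6.6,22,0,0,0,-11.6,0],[7.5,24.5,0,0,0,-11.6,0],[7.5,24.5,0,0,0,-11.6,0],[7.5,24.5,0,0,0,-11.6,0]]

```text
clock: 4.2
tool_pos: [0.5748, 0.0382, 0.1602]
orientation: [-3.1, -0.071, 0.005]
wrist_force: [-0.3, 0.2, -0.4]
finger_gap: 0.0111
gripper_force: 39.5
```

```bash
python3 w.py pics/w2.png sq_pan sr_pan sr_lid ob_lid lr_lid
```

```text
t 4.20 [574.8  38.2 160.2] yaw_y -87.4 down -0.9992 F [-0.3  0.2 -0.4] gap 11.1 q [0.  0.4 0.1 1.2 0.  3.1]
sq_pan 1202 [600.7 301.4  83.5  82.1  88.6] [36.9 40.5 41.9]
sr_pan 1208 [607.3 165.9  31.8] [33.4 36.8 38. ]
sr_lid 1053 [422.4 301.9  33.9] [ 9.6 11.5 13.2]
  handle 209 [423.9 300.8  20.8  20.1  59.4] [35.3 37.6]
ob_lid 1995 [427.  160.1 113.8  62.4 -17.8] [ 9.8 12.1 13.2]
  handle 70 [444.7 151.2  13.2   7.  -65.5] [32.3 35.7]
lr_lid few 0
```

View pics/w2.png

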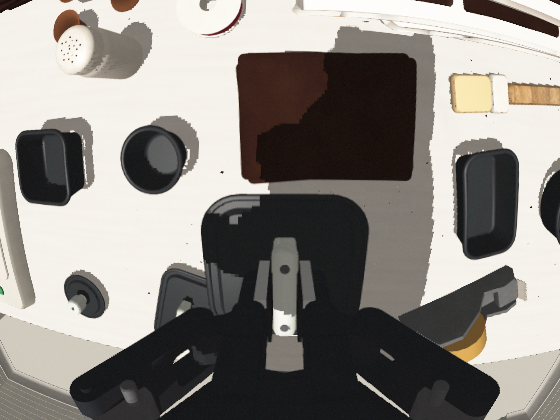

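The wrist view shows the lid held square in the pads, with the square pan at (50,165) and the small round pan at (153,158). The last joint has hit its range limit (3.14). I'll turn by +90 degrees instead, which is equivalent for a square lid.

>>> send_rows:
  plan:
    - [[0,0,0,0,0,8,0],[0,0,0,0,0,16,0],[0,0,0,0,0,24,0],[0,0,0,0,0,32,0],[0,0,0,0,0,40,0],[0,0,0,0,0,48,0],[0,0,0,0,0,56,0],[0,0,0,0,0,64,0]]

```text
clock: 5.05
tool_pos: [0.5745, 0.0388, 0.1605]
orientation: [-2.592, -1.716, 0.037]
wrist_force: [0.3, -1.2, -0.4]
finger_gap: 0.011
gripper_force: 39.5
```

```bash
cat > g.py <<'E'
import sys
from w import *
from scipy.spatial.transform import Rotation as Ro
def goal(x,y,z,yaw):
    "shift (cm) and turn (deg) from the measured pose to TCP x,y,z mm, pointing down, closing line at yaw deg"
    s=st(); a=np.radians(yaw)
    Y=np.array([np.cos(a),np.sin(a),0]);Z=np.array([0,0,-1.]);G=Ro.from_matrix(np.c_[np.cross(Y,Z),Y,Z])
    np.set_printoptions(precision=2,suppress=True)
    print('shift',(np.array([x,y,z])-s['tool_pos']*1000)/10,'turn',np.degrees((G*Ro.from_rotvec(s['orientation']).inv()).as_rotvec()))
if __name__=="__main__": goal(*map(float,sys.argv[1:]))
E
python3 g.py 599.5 302 130 -2
```

```text
t 5.05 [574.5  38.8 160.5] yaw_y -23.0 down -0.9992 F [ 0.3 -1.2 -0.4] gap 11.0 q [0.1 0.5 0.1 1.3 0.  2. ]
shift [ 2.5  26.32 -3.05] turn [-0.43 -2.32 20.99]
```

>>> send_rows:
  plan:
    - [[0.4,4.5,0,-0.1,-0.8,7,0],[0.8,9,0,-0.3,-1.6,14,0],[1.2,13.5,0,-0.4,-2.3,21,0],[1.7,18,0,-0.4,-2.3,21,0],[2.1,22.5,-1,-0.4,-2.3,21,0],[2.5,26.3,-3,-0.4,-2.3,21,0],[2.5,26.3,-3,-0.4,-2.3,21,0],[2.5,26.3,-3,-0.4,-2.3,21,0]]

```text
clock: 5.85
tool_pos: [0.5985, 0.3023, 0.1291]
orientation: [-2.263, -2.177, 0.004]
wrist_force: [-0.4, -1.2, -0.6]
finger_gap: 0.0111
gripper_force: 39.4
```

```bash
python3 g.py 599.5 302 130 -2; python3 w.py pics/w3.png sq_pan sr_pan sr_lid ob_lid
```

```text
t 5.85 [598.5 302.3 129.1] yaw_y -2.2 down -1.0000 F [-0.4 -1.2 -0.6] gap 11.1 q [0.5 0.6 0.3 1.3 0.  2.1]
shift [ 0.1  -0.03  0.09] turn [ 0.06 -0.16  0.21]
t 5.85 [598.5 302.3 129.1] yaw_y -2.2 down -1.0000 F [-0.4 -1.2 -0.6] gap 11.1 q [0.5 0.6 0.3 1.3 0.  2.1]
sq_pan 1031 [601.5 331.9  81.5  23.7  -3. ] [39.1 40.9 41.9]
sr_pan 340 [603.8 165.4  28.2] [32.2 36.4 37.7]
sr_lid 2464 [422.6 302.6  33.9] [ 9.4 11.3 13. ]
  handle 430 [423.5 303.   20.7  20.2 -11.5] [35.9 37.8]
ob_lid 2027 [424.3 157.1 115.1  72.8 -14.3] [ 9.6 11.8 13. ]
  handle 236 [415.3 159.1  28.3  13.  -14.3] [32.8 36.1]
```

View pics/w3.png

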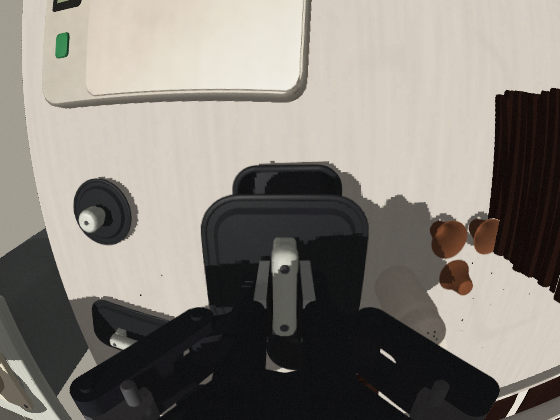

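The wrist view shows the held lid centred over the square pan, with the pan's far edge visible at (288,165) and parallel to it. I'll lower it.

>>> send_rows:
  plan:
    - [[0.15,0,-3,0,0,-0.3,0],[0.15,0,-5.5,0,0,-0.3,0],[0.15,0,-6.5,0,0,-0.3,0],[0.15,0,-7.2,0,0,-0.3,0],[0.15,0,-7.6,0,0,-0.3,0],[0.15,0,-7.8,0,0,-0.3,0],[0.15,0,-7.8,0,0,-0.3,0],[0.15,0,-7.8,0,0,-0.3,0]]

```text
clock: 6.7
tool_pos: [0.6018, 0.3018, 0.0533]
orientation: [-2.272, -2.169, -0.003]
wrist_force: [-1.2, 1.2, -0.2]
finger_gap: 0.0108
gripper_force: 39.4
```

>>> send_rows:
  plan:
    - [[0,0,-0.1,0,0,0,0],[0,0,-0.2,0,0,0,0],[0,0,-0.2,0,0,0,0],[0,0,-0.2,0,0,0,5],[0,0,-0.2,0,0,0,5],[0,0,-0.2,0,0,0,5],[0,0,-0.2,0,0,0,5],[0,0,2,0,0,0,5]]

```text
clock: 7.5
tool_pos: [0.5988, 0.3003, 0.0689]
orientation: [-2.27, -2.168, 0.011]
wrist_force: [-0.4, 0.1, -1.0]
finger_gap: 0.0498
gripper_force: 0.0
```

>>> send_rows:
  plan:
    - [[0,0,4,0,0,0,5],[-4,0,6,0,0,0,5],[-8,0,6,0,0,0,5],[-12,0,6,0,0,0,5],[-16,0,6,0,0,0,5],[-18,0,6,0,0,0,5],[-18,0,6,0,0,0,5],[-18,0,6,0,0,0,5]]

```text
clock: 8.3
tool_pos: [0.4218, 0.302, 0.133]
orientation: [-2.271, -2.17, -0.003]
wrist_force: [0.2, 0.5, -0.1]
finger_gap: 0.05
gripper_force: 0.0
```

```bash
cat > lidcheck.py <<'E'
import sys
from w import *
# name centre, plate height band: level check from both fixed views
def check(x,y,top,r=.055):
    for n in("scene","side"):
        c=optics.camera_params(n);p,d=optics.grab_frame(n);W=world(c['intrinsics'],c['world_to_cam'],d,u,v)
        P=outline(W,d>0,x,y,top-.012,top+.012,r)
        if len(P)<30: print(n,'few');continue
        A=np.c_[P[:,0]-x,P[:,1]-y,np.ones(len(P))]
        f=least_squares(lambda q:A@q-P[:,2],[0,0,top],loss='soft_l1',f_scale=.002).x
        print(n,len(P),'tilt deg',np.degrees(f[:2]),'height %.1f'%(f[2]*1000),'circ',circ(P),'rect',rect(P))
check(*map(float,sys.argv[1:]))
E
python3 lidcheck.py .6 .302 .045; python3 w.py pics/w4.png sr_lid ob_lid
```

```text
scene 277 tilt deg [0.8 1.2] height 44.3 circ [600.6 299.2  49.3] rect [599.7 299.6  92.3  89.3  78.2]
side 1237 tilt deg [ 0.5 -1.7] height 45.2 circ [598.9 300.6  49.7] rect [599.9 300.7  89.1  86.7  87.1]
t 8.40 [422.6 301.9 132.6] yaw_y -2.7 down -1.0000 F [0.2 0.1 0.8] gap 50.4 q [ 0.6  0.3 -0.1  1.1  0.   2.2]
sr_lid 3970 [422.4 302.5  33.6] [ 9.3 11.2 12.8]
  handle 598 [422.5 303.4  20.8  20.5   4. ] [36.1 37.6]
ob_lid 4379 [423.4 155.9 115.6  73.8 -16.2] [ 9.4 11.8 13. ]
  handle 596 [424.  156.3  47.2  12.8 -14.7] [33.9 36.2]
```

View pics/w4.png

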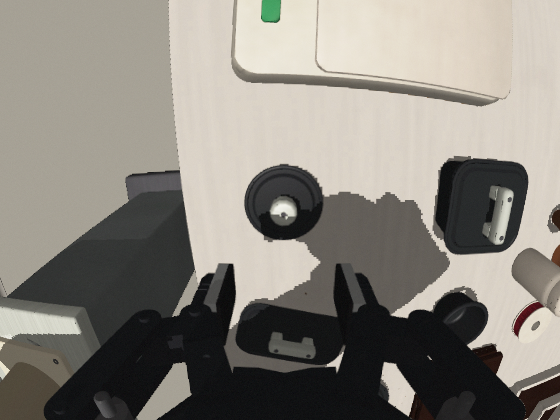

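The wrist view shows the square lid closed and level on its pan at (483,205), with its plate at about 45 mm, and the small lid below the fingers at (284,203). I'll grasp that one next.

>>> send_rows:
  plan:
    - [[0,0.1,-4,0,0,0,5],[0,0.1,-8,0,0,0,5],[0,0.1,-10.6,0,0,0,5],[0,0.1,-11.7,0,0,0,5],[0,0.1,-11.7,0,0,0,5],[0,0.1,-11.7,0,0,0,0],[0,0.1,-11.7,0,0,0,0],[0,0.1,-11.7,0,0,0,0]]

```text
clock: 9.25
tool_pos: [0.4227, 0.3034, 0.0171]
orientation: [-2.272, -2.169, -0.006]
wrist_force: [-0.6, -0.6, 1.9]
finger_gap: 0.0193
gripper_force: 39.1
```

>>> send_rows:
  plan:
    - [[0,0,0,0,0,0,0],[0,0,1.5,0,0,0,0],[0,0,5,0,0,0,0],[0.5,-0.4,9.5,0,0,0,0],[3.6,-2.6,12,0,0,0,0],[7,-5.3,12,0,0,0,0],[10.5,-8,12,0,0,0,0],[12,-9,12,0,0,0,0]]

```text
clock: 10.05
tool_pos: [0.5439, 0.21, 0.1359]
orientation: [2.275, 2.165, 0.002]
wrist_force: [-0.4, 0.3, -2.1]
finger_gap: 0.0197
gripper_force: 39.6
```

```bash
python3 g.py 606 166 120 -2; python3 w.py pics/w5.png sr_pan; 
```

```text
t 10.05 [543.9 210.  135.9] yaw_y -2.8 down -1.0000 F [-0.4  0.3 -2.1] gap 19.7 q [ 0.4  0.5  0.1  1.2 -0.   2. ]
shift [ 6.21 -4.4  -1.59] turn [-0.01  0.11  0.83]
t 10.05 [543.9 210.  135.9] yaw_y -2.8 down -1.0000 F [-0.4  0.3 -2.1] gap 19.7 q [ 0.4  0.5  0.1  1.2 -0.   2. ]
sr_pan 975 [606.6 166.7  31.7] [33.  36.6 37.7]
```

>>> send_rows:
  plan:
    - [[3,-2.2,0,0,0,0,0],[6.2,-4.4,-1,0,0,0,0],[6.2,-4.4,-4,0,0,0,0],[6.2,-4.4,-6.5,0,0,0,0],[6.2,-4.4,-7.6,0,0,0,0],[6.2,-4.4,-8.4,0,0,0,0],[6.2,-4.4,-8.8,0,0,0,0],[6.2,-4.4,-8.8,0,0,0,0]]

```text
clock: 10.9
tool_pos: [0.6035, 0.169, 0.048]
orientation: [-2.271, -2.17, -0.001]
wrist_force: [0.9, 0.1, -2.2]
finger_gap: 0.0197
gripper_force: 39.8
```

```bash
python3 g.py 606.4 166 46 -2.8
```

```text
t 10.90 [603.5 169.   48. ] yaw_y -2.6 down -1.0000 F [ 0.9  0.1 -2.2] gap 19.7 q [0.3 0.6 0.1 1.  0.  1.9]
shift [ 0.29 -0.3  -0.2 ] turn [-0.04  0.03 -0.19]
```

>>> send_rows:
  plan:
    - [[0.1,-0.1,0,0,0,0,0],[0.1,-0.1,0,0,0,0,0],[0.1,-0.1,-0.1,0,0,0,0],[0.1,-0.1,-0.2,0,0,0,0],[0.1,-0.1,-0.2,0,0,0,0],[0.1,-0.1,-0.2,0,0,0,0],[0.1,-0.1,-0.2,0,0,0,0],[0.1,-0.1,-0.2,0,0,0,0]]

```text
clock: 11.7
tool_pos: [0.6047, 0.1676, 0.0461]
orientation: [2.272, 2.17, 0.002]
wrist_force: [-1.0, -0.9, 5.4]
finger_gap: 0.0191
gripper_force: 40.3
```

```bash
python3 g.py 606.4 166 46 -2.8
```

```text
t 11.70 [604.7 167.6  46.1] yaw_y -2.6 down -1.0000 F [-1.  -0.9  5.4] gap 19.1 q [0.3 0.6 0.1 1.  0.  1.9]
shift [ 0.17 -0.16 -0.01] turn [-0.05  0.05 -0.15]
```

>>> send_rows:
  plan:
    - [[0,0,0,0,0,0,5],[0,0,0,0,0,0,5],[0,0,0,0,0,0,5],[0,0,2,0,0,0,5],[0,0,5,0,0,5,5],[-4,0,8,0,0,13,5],[-8,0,8.5,0,0,21,5],[-12,-0.5,8.5,0,0,29,5]]

```text
clock: 12.5
tool_pos: [0.4842, 0.1631, 0.1316]
orientation: [1.648, 2.673, 0.004]
wrist_force: [-0.1, -0.2, -0.6]
finger_gap: 0.0497
gripper_force: 0.0
```

>>> send_rows:
  plan:
    - [[-3,-0.2,0,0,0,8,5],[-6,-0.5,0,0,0,16,5],[-6.1,-0.5,0,0,0,24,5],[-6.1,-0.5,0,0,0,32,5],[-6.1,-0.5,0,0,0,40,5],[-6.1,-0.5,0,0,0,47.6,5],[-6.1,-0.5,0,0,0,47.6,5],[-6.1,-0.5,0,0,0,47.6,5]]

```text
clock: 13.3
tool_pos: [0.4231, 0.1574, 0.1302]
orientation: [-0.443, -3.109, 0.001]
wrist_force: [0.7, -0.8, -0.4]
finger_gap: 0.05
gripper_force: 0.0
```

```bash
python3 lidcheck.py .606 .166 .041 .04;  python3 w.py pics/w6.png ob_lid sr_pan lr_lid;python3 g.py 423.5 155.8 16 74
```

```text
scene 179 tilt deg [1.  2.9] height 40.5 circ [603.5 162.   33.3] rect [602.1 160.8  66.2  62.3 -41.5]
side 455 tilt deg [ 0.8 -2.6] height 41.1 circ [602.8 166.2  33.9] rect [602.2 168.2  67.3  65.8  21.6]
t 13.40 [423.2 157.5 130.3] yaw_y 73.8 down -1.0000 F [-0.8  0.8  0.3] gap 49.7 q [ 0.4  0.2 -0.3  1.1 -0.   0.6]
ob_lid 9415 [423.8 155.5 115.9  72.5 -16. ] [ 9.5 11.8 13. ]
  handle 861 [423.  156.   47.3  11.3 -16.5] [34.7 36.4]
sr_pan 417 [584.3 157.2  16.2] [38.1 39.4 41.6]
lr_lid 2953 [488.3  24.3  47.6] [ 9.5 11.9 12.9]
  handle 184 [488.   26.4  17.8   8.5  87.2] [34.2 37.3]
t 13.45 [423.2 157.5 130.3] yaw_y 73.9 down -1.0000 F [-0.1  0.6 -0.1] gap 49.8 q [ 0.4  0.2 -0.3  1.1 -0.   0.6]
shift [  0.03  -0.17 -11.43] turn [ 0.02 -0.04  0.13]
```

View pics/w6.png

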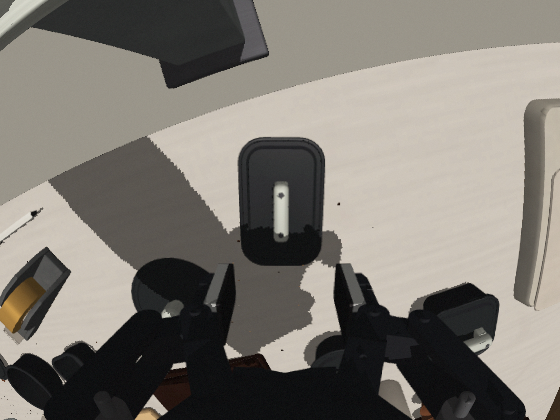

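The wrist view shows the oblong lid at (281,200) with its bar upright between the fingers. The small lid sits at about 41 mm and level.

>>> send_rows:
  plan:
    - [[0,-0.1,-4,0,0,0,5],[0,-0.1,-8,0,0,0,5],[0,-0.1,-10.4,0,0,0,5],[0,-0.1,-11.4,0,0,0,5],[0,-0.1,-11.4,0,0,0,5],[0,-0.1,-11.4,0,0,0,0],[0,-0.1,-11.4,0,0,0,0],[0,-0.1,-11.4,0,0,0,0]]

```text
clock: 14.25
tool_pos: [0.4247, 0.1569, 0.0179]
orientation: [0.438, 3.108, 0.002]
wrist_force: [0.8, 0.3, -0.9]
finger_gap: 0.0111
gripper_force: 39.6
```

>>> send_rows:
  plan:
    - [[0,0,0,0,0,0,0],[0,0,1.5,0,0,0,0],[0,0,5,0,0,0,0],[0,0,9.5,0,0,0,0],[1.3,-3,13,0,0,5,0],[3.3,-7,14,0,0,10,0],[5.3,-11.5,14,0,0,15,0],[7.3,-16,14,0,0,20,0]]

```text
clock: 15.05
tool_pos: [0.4971, -0.0048, 0.1575]
orientation: [-0.116, 3.137, -0.0]
wrist_force: [0.6, 0.4, -1.6]
finger_gap: 0.0109
gripper_force: 39.4
```

```bash
python3 g.py 582.5 -160.5 110 103.5; python3 w.py pics/w7.png ob_pan lr_pan
```

```text
t 15.05 [497.1  -4.8 157.5] yaw_y 94.2 down -1.0000 F [ 0.6  0.4 -1.6] gap 10.9 q [-0.   0.3 -0.1  1.1 -0.  -0.1]
shift [  8.54 -15.57  -4.75] turn [0.   0.11 9.27]
t 15.05 [497.1  -4.8 157.5] yaw_y 94.2 down -1.0000 F [ 0.6  0.4 -1.6] gap 10.9 q [-0.   0.3 -0.1  1.1 -0.  -0.1]
ob_pan 1535 [ 582.4 -158.1  112.4   69.    13.8] [30.8 34.3 35.6]
lr_pan 971 [ 588.8 -298.1   50.5] [38.6 42.1 43.5]
```

>>> send_rows:
  plan:
    - [[2,-4,0,0,0,4,0],[4.2,-8,0,0,0,9.4,0],[6.4,-12,0,0,0,9.4,0],[8.5,-15.4,-2,0,0,9.4,0],[8.5,-15.4,-6,0,0,9.4,0],[8.5,-15.4,-7.2,0,0,9.4,0],[8.5,-15.4,-7.2,0,0,9.4,0],[8.5,-15.4,-7.2,0,0,9.4,0]]

```text
clock: 15.9
tool_pos: [0.5812, -0.1566, 0.0852]
orientation: [0.367, -3.12, 0.001]
wrist_force: [-0.3, -0.3, -0.7]
finger_gap: 0.0113
gripper_force: 39.8
```

```bash
python3 g.py 582.5 -159.5 43.5 103.6; python3 w.py pics/w8.png ob_pan
```

```text
t 15.90 [ 581.2 -156.6   85.2] yaw_y 103.4 down -1.0000 F [-0.3 -0.3 -0.7] gap 11.3 q [-0.3  0.5  0.1  1.1 -0.  -0.5]
shift [ 0.13 -0.29 -4.17] turn [ 0.03 -0.02  0.19]
t 15.90 [ 581.2 -156.6   85.2] yaw_y 103.4 down -1.0000 F [-0.3 -0.3 -0.7] gap 11.3 q [-0.3  0.5  0.1  1.1 -0.  -0.5]
ob_pan 586 [ 531.6 -173.1   57.3    7.3  -72.5] [33.2 34.8 35.8]
```

View pics/w8.png

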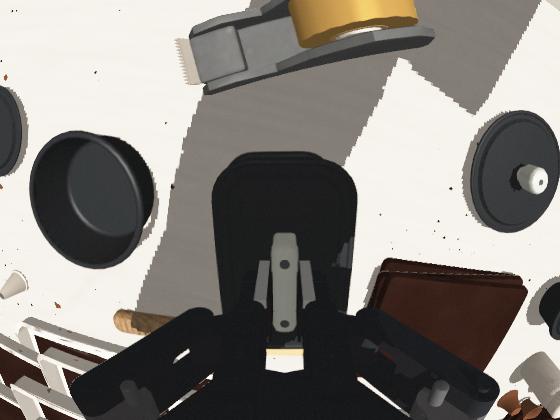

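The wrist view shows the held lid over the oblong pan. The pan's near rim, centred at (278,155), is slightly left of the lid at (285), about 3 mm in -y. I'll correct that and lower.

>>> send_rows:
  plan:
    - [[0.1,-0.3,0,0,0,0.3,0],[0.1,-0.3,-2,0,0,0.3,0],[0.1,-0.3,-3,0,0,0.3,0],[0.1,-0.3,-3.6,0,0,0.3,0],[0.1,-0.3,-3.9,0,0,0.3,0],[0.1,-0.3,-4.1,0,0,0.3,0],[0.1,-0.3,-4.1,0,0,0.3,0],[0.1,-0.3,-4.1,0,0,0.3,0]]

```text
clock: 16.75
tool_pos: [0.5823, -0.1604, 0.0449]
orientation: [-0.374, 3.119, -0.001]
wrist_force: [-3.6, 1.5, 5.7]
finger_gap: 0.0105
gripper_force: 40.8
```

```bash
python3 g.py 582.5 -159.8 43.5 103.6
```

```text
t 16.75 [ 582.3 -160.4   44.9] yaw_y 103.7 down -1.0000 F [-3.6  1.5  5.7] gap 10.5 q [-0.3  0.6  0.   1.  -0.  -0.5]
shift [ 0.02  0.06 -0.14] turn [ 0.03  0.02 -0.06]
```

>>> send_rows:
  plan:
    - [[0,0,0,0,0,0,5],[0,0,0,0,0,0,5],[0,0,0,0,0,0,5],[0,0,2,0,0,0,5],[0,0,5,0,0,0,5],[-1.6,3.5,8,0,0,0,5],[-3.6,7.8,8.5,0,0,0,5],[-5.6,12,8.5,0,0,0,5]]

```text
clock: 17.55
tool_pos: [0.5273, -0.0398, 0.1302]
orientation: [-0.371, 3.115, -0.002]
wrist_force: [0.8, 1.7, -0.5]
finger_gap: 0.0498
gripper_force: 0.0
```

>>> send_rows:
  plan:
    - [[-2,4,0,0,0,0,5],[-3.2,6.3,0,0,0,0,5],[-3.2,6.3,0,0,0,0,5],[-3.2,6.3,0,0,0,0,5],[-3.2,6.3,0,0,0,0,5],[-3.2,6.3,0,0,0,0,5],[-3.2,6.3,0,0,0,0,5],[-3.2,6.3,0,0,0,0,5]]

```text
clock: 18.35
tool_pos: [0.4945, 0.0218, 0.1282]
orientation: [0.371, -3.119, 0.001]
wrist_force: [-0.6, 0.6, 0.3]
finger_gap: 0.0497
gripper_force: 0.0
```

```bash
python3 lidcheck.py .582 -.16 .039 .06;  python3 w.py pics/w9.png lr_lid;python3 g.py 494.5 22.5 16 103.7
```

```text
scene 559 tilt deg [0.2 1.6] height 38.8 circ [ 581.2 -162.1   57.7] rect [ 582.4 -162.3  118.8   75.6   11.8]
side 512 tilt deg [ 1.1 -4.2] height 39.5 circ [ 581.1 -159.9   57.6] rect [ 580.8 -160.5  114.    76.7   13.4]
t 18.45 [494.4  22.1 128.2] yaw_y 103.6 down -1.0000 F [ 0.   0.1 -0.8] gap 49.7 q [ 0.   0.3 -0.2  1.1 -0.  -0.2]
lr_lid 10883 [495.   24.7  52.9] [ 9.6 11.9 13. ]
  handle 617 [494.2  24.7  20.9  20.7 -37.1] [36.  37.8]
t 18.50 [494.3  22.2 128.3] yaw_y 103.6 down -1.0000 F [ 0.9 -0.2  0.9] gap 49.9 q [ 0.1  0.3 -0.2  1.1 -0.  -0.2]
shift [  0.02   0.03 -11.23] turn [ 0.03 -0.03  0.08]
```

View pics/w9.png

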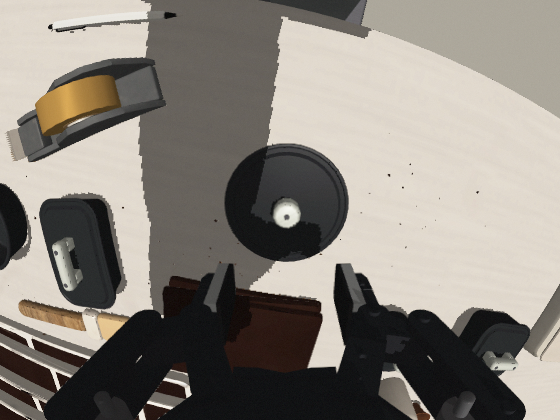

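The wrist view shows the oblong lid closed on its pan at (80,250), and the large lid between the fingers with its knob at (286,213).

>>> send_rows:
  plan:
    - [[0,0.2,-4,0,0,0,5],[0,0.2,-8,0,0,0,5],[0,0.2,-10.2,0,0,0,5],[0,0.2,-11.2,0,0,0,5],[0,0.2,-11.2,0,0,0,5],[0,0.2,-11.2,0,0,0,0],[0,0.2,-11.2,0,0,0,0],[0,0.2,-11.2,0,0,0,0]]

```text
clock: 19.3
tool_pos: [0.4959, 0.0245, 0.0181]
orientation: [-0.373, 3.116, -0.001]
wrist_force: [-0.4, 0.4, 4.0]
finger_gap: 0.0196
gripper_force: 39.2
```

>>> send_rows:
  plan:
    - [[0,0,0,0,0,0,0],[0,0,1.5,0,0,0,0],[0,0,5,0,0,0,0],[0,0,9.5,0,0,0,0],[0.5,-2.5,13,0,0,0,0],[1.5,-7,14,0,0,0,0],[2.6,-11.5,14,0,0,0,0],[3.7,-16,14,0,0,0,0]]

```text
clock: 20.1
tool_pos: [0.5318, -0.1369, 0.1576]
orientation: [-0.375, 3.117, -0.002]
wrist_force: [0.3, 0.9, -1.8]
finger_gap: 0.0198
gripper_force: 39.6
```

```bash
python3 g.py 588.2 -300.3 93 103.7; python3 w.py pics/w10.png lr_pan
```

```text
t 20.10 [ 531.8 -136.9  157.6] yaw_y 103.7 down -1.0000 F [ 0.3  0.9 -1.8] gap 19.8 q [-0.2  0.4 -0.   1.2 -0.  -0.5]
shift [  5.64 -16.34  -6.46] turn [ 0.05  0.11 -0.01]
t 20.10 [ 531.8 -136.9  157.6] yaw_y 103.7 down -1.0000 F [ 0.3  0.9 -1.8] gap 19.8 q [-0.2  0.4 -0.   1.2 -0.  -0.5]
lr_pan 1693 [ 589.1 -298.7   50.8] [38.9 42.4 43.7]
```

>>> send_rows:
  plan:
    - [[1.5,-4.5,0,0,0,0,0],[3,-9,0,0,0,0,0],[4.5,-13,0,0,0,0,0],[5.7,-16.3,-1,0,0,0,0],[5.7,-16.3,-4.5,0,0,0,0],[5.7,-16.3,-6.4,0,0,0,0],[5.7,-16.3,-6.4,0,0,0,0],[5.7,-16.3,-6.4,0,0,0,0]]

```text
clock: 20.95
tool_pos: [0.588, -0.2981, 0.0922]
orientation: [0.374, -3.118, -0.0]
wrist_force: [1.0, 0.2, -0.9]
finger_gap: 0.0195
gripper_force: 39.9
```

```bash
python3 g.py 588.6 -299.8 51.5 103.7
```

```text
t 20.95 [ 588.  -298.1   92.2] yaw_y 103.7 down -1.0000 F [ 1.   0.2 -0.9] gap 19.5 q [-0.5  0.6  0.2  1.2 -0.  -0.7]
shift [ 0.06 -0.17 -4.07] turn [-0.   -0.08  0.03]
```

>>> send_rows:
  plan:
    - [[0.1,-0.1,0,0,0,0,0],[0.1,-0.1,-2,0,0,0,0],[0.1,-0.1,-3,0,0,0,0],[0.1,-0.1,-3.5,0,0,0,0],[0.1,-0.1,-3.8,0,0,0,0],[0.1,-0.1,-4,0,0,0,0],[0.1,-0.1,-4,0,0,0,0],[0.1,-0.1,-4,0,0,0,0]]

```text
clock: 21.75
tool_pos: [0.5897, -0.2997, 0.0532]
orientation: [-0.373, 3.119, -0.002]
wrist_force: [-0.8, 0.3, 2.2]
finger_gap: 0.0197
gripper_force: 40.2
```

Contact has just begun, at 53 mm. I'll lower 1 mm more and release, then back up and check.

>>> send_rows:
  plan:
    - [[0,0,-0.1,0,0,0,0],[0,0,-0.1,0,0,0,0],[0,0,-0.1,0,0,0,5],[0,0,-0.1,0,0,0,5],[0,0,-0.1,0,0,0,5],[0,0,2,0,0,0,5],[0,0,6,0,0,0,5],[0,0,10,0,0,0,5]]

```text
clock: 22.55
tool_pos: [0.5885, -0.2992, 0.152]
orientation: [0.373, -3.116, -0.002]
wrist_force: [1.2, -0.6, 0.3]
finger_gap: 0.0499
gripper_force: 0.0
```

>>> send_rows:
  plan:
    - [[-4,3,2,0,0,0,5],[-8,6,4,0,0,0,5],[-12,9,6,0,0,0,5],[-16,12,8,0,0,0,5],[-20,15,10,0,0,0,5],[-20,15,10,0,0,0,5],[-20,15,10,0,0,0,5],[-20,15,10,0,0,0,5]]

```text
clock: 23.35
tool_pos: [0.3898, -0.1498, 0.2527]
orientation: [-0.374, 3.118, -0.003]
wrist_force: [0.9, -0.2, -0.6]
finger_gap: 0.05
gripper_force: 0.0
```

```bash
python3 lidcheck.py .588 -.3 .047 .06; python3 lidcheck.py .606 .166 .041 .04; python3 lidcheck.py .6 .302 .045; python3 lidcheck.py .582 -.16 .039 .06; python3 w.py pics/w11.png odd; python3 - <<'E'
from rig import optics
import cv2,numpy as np
a=optics.grab_frame("scene")[0][120:300,190:400,::-1];b=optics.grab_frame("side")[0][140:320,140:370,::-1]
cv2.imwrite("pics/end.png",np.hstack([cv2.resize(a,(390,400)),cv2.resize(b,(400,400))]))
E
```

```text
scene 815 tilt deg [0.4 0.6] height 46.6 circ [ 589.  -301.5   53.4] rect [ 588.1 -302.8  106.   102.4   59.8]
side 387 tilt deg [ 0.5 -3. ] height 47.5 circ [ 586.2 -298.9   52. ] rect [ 587.  -298.9  100.8   99.6   11.5]
scene 174 tilt deg [0.8 1.8] height 40.3 circ [604.1 162.7  33.7] rect [604.1 162.   67.2  66.5  56.3]
side 456 tilt deg [ 0.6 -2.9] height 41.1 circ [602.8 166.2  33.8] rect [602.8 167.1  67.1  66.   19.6]
scene 239 tilt deg [0.8 1.2] height 44.2 circ [601.1 301.   49.6] rect [599.4 297.6  88.3  87.1  81.9]
side 1246 tilt deg [ 0.5 -1.7] height 45.2 circ [599.5 298.9  49.7] rect [599.7 300.3  87.3  86.8  89.6]
scene 553 tilt deg [0.1 1.7] height 38.8 circ [ 582.4 -160.6   58. ] rect [ 582.7 -163.   117.2   74.1   10.6]
side 509 tilt deg [ 1.1 -4.5] height 39.5 circ [ 581.3 -161.8   56.7] rect [ 580.9 -159.8  114.6   75.1   15.8]
t 23.75 [ 389.4 -149.7  251.7] yaw_y 103.6 down -1.0000 F [ 0.4  0.1 -0.9] gap 50.1 q [-0.4  0.1 -0.1  1.4 -0.  -0.6]
odd 1541 [ 559.1 -434.3   43.3] [ 9.1 11.4 12.9]
```

View pics/end.png

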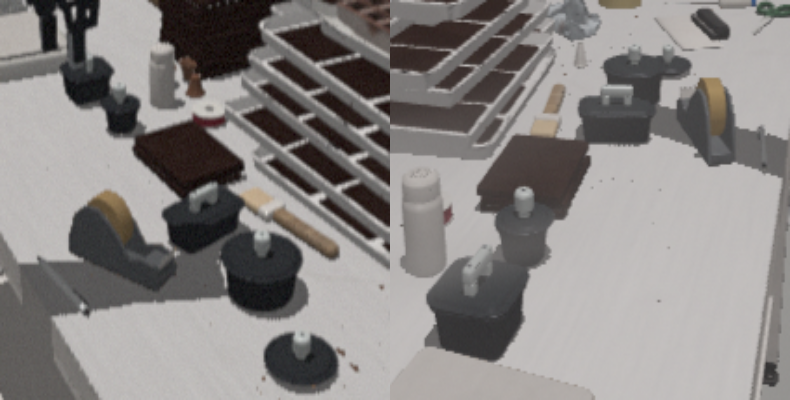

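View pics/w11.png

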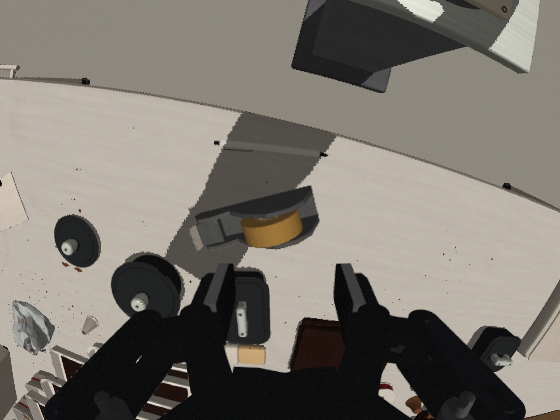

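Both views show all four lids sitting level, each plate about 3 mm above its rim. The odd lid, at wrist (76,240), has not moved, and the jar is still standing. I'm handing the job in.

```bash
python3 -c "
from rig import bot
print(bot.close_job())"
```

```text
the job is handed in; nothing more can be done
None
```

All four pans are closed with their own lids sitting level, the odd lid is still where it lay, nothing was knocked over, and the job was handed in at about 24 s of the 106 s allowed.

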